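# Nest the palette cups on the cam lift and hold it at the top

## Robot

A 6-joint arm with a two-finger parallel gripper is mounted at the origin on the work surface. World frame = base frame: x ahead of the robot, y to its left, z up, the work surface at z = 0. Lengths are in m, angles in rad, forces in N, time in s.
With the tool pointing down it reaches from about 0.275 to 0.75 m from the base axis. Payload 10.2 kg.
Tool frame: the origin (TCP) lies midway between the tips of the shut fingers; the grasp point (between the pads) lies 19 mm behind it (env.hold_point_z is the distance from the TCP to the grasp point, in m); z points along the fingers, y is the line along which they close (so a half turn about z gives the same grasp; the last joint's range is limited). The gripper opens to 85 mm and grips with 20 to 120 N. Pads are 22 mm wide; open, the fingers measure 114 mm over their backs; the gripper's body (76 mm by 85 mm) begins 54 mm behind the grasp point. The pads swing forward as they close: fully open they stand 13 mm farther back than shut.
Start: joints at [0.951, 0.313, 1.498, -0, 1.331, -0.223], TCP at [0.203, 0.484, 0.231] pointing down, gripper open.
Joint ranges: [-2.94, 2.94], [-0.97, 2.17], [0.19, 2.56], [-1.23, 4.37], [0.02, 3.11], [-2.88, 2.88]. Speed limits (rad/s): [2.39, 2.39, 3.01, 3.14, 3.14, 3.14].

## Interface

Orientations are given as a unit quaternion [x, y, z, w].
In Python, from bench import env, kinematics, monitor, eyes, job gives the robot as it stands. The module is installed in compiled form; this text tells all that it offers. Calls block until the motion is done:
- env.reach(position, orientation): joint-space move of the TCP to a pose.
- env.movel(position, velocity=0.15, frame=None, guard=None): straight line of the TCP; frame=None keeps the orientation; velocity is the mean speed in m/s. With guard (N) it stops when the force on the tool has changed by that much, and returns True; else False.
- env.set_joints(angles): joint-space move.
- env.release() and env.close_gripper(effort=None): open the fingers fully, or close them until they stop; effort is the grip in N (None keeps the last).
- env.hold(seconds).
- kinematics.ik(position, orientation): joint angles nearest the present ones, or None.
- monitor.sense(): the state.
- eyes.grab_frame(name): name is "scene" or "top" or "wrist"; returns a dict with "frame" (480x640x3 uint8, red, green, blue), "mtx" (3x3 intrinsics, pixels), "view" (4x4, takes a point from world to camera coordinates). Camera axes: x right, y down, z forward; pixel columns grow to the right and rows downward; lengths in m; the calibration is good to about 2 mm. A picture is of the moment at which its call begins. There is no depth.
A pose or a line that the arm cannot do raises env.MotionError and nothing moves.
- job.hand_in(): hands the job in; it is judged then, once.
The state is a dict: "clock": time; "joints": joint angles; "qvel": joint speeds; "joint_efforts": joint torques, N m; "position": TCP position; "ee_rot": TCP orientation; "contact_force": force on the tool from outside, world axes, zero at the start; "ft_torque": the same for the moment, N m; "finger_gap": opening from 0.0 (shut) to 1.0 (fully open); "gripper_force": force on a finger pad.
Only numpy, scipy, OpenCV 4.12 (cv2) and the standard library are available. Lean on these libraries where they do the work, as an engineer would, in place of code of your own. Each camera call takes 0.05 s, during which the arm holds its last target. There are 200 camera calls.

## Task

Nest the two loose white palette cups one after the other into the one standing on the wooden cam lift, so that all three sit fully home as one upright stack, and let go of them. Then swing the lift's cam lever up to its highest lift, where the lever stands upright against its stop and the platform is flush with the ledge, and keep holding it there, by gripping or pushing it: the lever springs back if released, so finish while still holding it, with the stack standing on the platform so that a colleague can slide it across. Leave everything else on the bench where it is.

Things in the scene. Friction and masses are not known exactly. Their poses are not given: they have to be found in the camera images.
- cup_a: white porcelain palette cup, one of three alike: 50 mm tall, a cone 29 mm across at the foot, 54 mm at 39 mm up, then an upright rim band 62 mm across, 41 to 50 mm up. Wall 2.5 mm, bottom 12 mm thick: a nested cup sits 12 mm higher, with 1.5 mm play all round. 60 to 130 g. Origin: centre of underside, z up. Starts upright on the bench.
- cup_b: white porcelain palette cup, one of three alike: 50 mm tall, a cone 29 mm across at the foot, 54 mm at 39 mm up, then an upright rim band 62 mm across, 41 to 50 mm up. Wall 2.5 mm, bottom 12 mm thick: a nested cup sits 12 mm higher, with 1.5 mm play all round. 60 to 130 g. Origin: centre of underside, z up. Starts upright on the bench.
- cup_host: white porcelain palette cup, one of three alike: 50 mm tall, a cone 29 mm across at the foot, 54 mm at 39 mm up, then an upright rim band 62 mm across, 41 to 50 mm up. Wall 2.5 mm, bottom 12 mm thick: a nested cup sits 12 mm higher, with 1.5 mm play all round. 60 to 130 g. Origin: centre of underside, z up. Starts upright near the middle of the lift's platform.
- lift: wooden cam lift fixed to the bench. Origin on the bench under its platform's centre. x points to its fixed wooden ledge (62 to 162 mm along x, 130 mm wide, top 135 mm above the bench), y to the lever's side. Base plate 10 mm thick, -60 to 160 mm in x, +-65 mm in y
- platform_top (a point): centre of the top face of the lift's square metal platform (110 x 110 mm): 115 mm above the bench at rest, 135 mm, flush with the ledge, at the highest lift
- cam_pivot (a point): point on the cam lever's level turning axis (parallel to the lift's y), 45 mm above the bench, 125 mm from the lift's middle along its +y: in line with the knob's centre
- lever_knob (a point): centre of the black ball knob, 30 mm across, at the end of the cam lever, 130 mm from the lever's axis. The flat steel lever arm (8 mm thick along the axis, 12 mm wide) runs straight from the axis to it. At rest the knob is 120 mm above the bench with free space all round (70 mm to the platform's side), upright 175 mm
- cam_lever (a joint): lever angle, rad: 0 at rest (leaning 0.61 rad above level towards the lift's -x), grows as the knob swings up and towards the ledge; 0.961 = upright, against its stop = platform highest. The platform rises 20 mm in step with it. A spring always pulls it back towards 0: about 4 N at the knob all the way. It can be pinched, or pushed towards the ledge with the fingers, and held so
- glue_bottle: white bottle with a blue band and metal cap, 48 mm across, 130 mm tall. Not part of the job. Origin: centre of its underside
- leaf_jar: amber glass jar, 64 mm across, 60 mm tall. Not part of the job. Origin: centre of its underside
- tin: blue metal tin, 90 x 130 x 50 mm. Not part of the job. Origin: centre of its underside
- wire_spool: grey spool, 64 mm across, 50 mm tall. Not part of the job. Origin: centre of its underside
- dish: shallow terracotta dish, 92 mm across, 22 mm tall. Not part of the job. Origin: centre of its underside
- brush: paint brush 190 mm long, lying flat. Not part of the job. Origin: on its axis line, lowest side
- screw_cap: pink screw cap, 36 mm across, 28 mm tall. Not part of the job. Origin: centre of its underside

How it is judged:
By the outcome, as a careful person would: the job done as asked, in the order asked, and still so for the second after the job is handed in, while the arm keeps its last pose, push and grip.
It also fails if it takes over 70 s, if anything falls off the work surface, if the arm or the gripper's body presses on something with over 40 N, if the wrist force passes 120 N, or if a joint passes its speed limit or range.

## Working session

There is one attempt and no reset: what is moved stays moved. The work goes in short steps, each a Python script; the robot and the scene stay as the last script left them, time stands still between calls to the robot, and variables do not carry over. Pictures are saved under pics/ and viewed, at most 10 in all, crops included, and the job is handed in when it is done.

```bash
mkdir -p pics; python3 - <<'E'
from bench import env, monitor, eyes
import cv2, numpy as np
for n in("scene","top"):
    f=eyes.grab_frame(n); cv2.imwrite(f"pics/{n}0.png",f["frame"][:,:,::-1]); np.savez(f"pics/{n}0.npz",**f)
    print(n,f["mtx"].round(1).tolist(),f["view"].round(3).tolist())
s=monitor.sense();print(s["clock"],s["position"],s["ee_rot"],env.hold_point_z)
E
```

```text
scene [[444.2, 0.0, 328.0], [0.0, 444.2, 235.8], [0.0, 0.0, 1.0]] [[-0.653, 0.757, -0.015, 0.341], [0.514, 0.428, -0.743, -0.221], [-0.556, -0.493, -0.669, 1.183], [0.0, 0.0, 0.0, 1.0]]
top [[473.5, 0.0, 322.9], [0.0, 473.5, 252.0], [0.0, 0.0, 1.0]] [[0.005, -1.0, 0.013, 0.036], [-0.997, -0.006, -0.075, 0.556], [0.075, -0.013, -0.997, 1.139], [0.0, 0.0, 0.0, 1.0]]
0.1 [0.20276657 0.4840192  0.23080069] [ 1.97113226e-01  9.80380566e-01 -5.07933047e-04 -2.53266381e-04] 0.0187
```

View pics/top0.png

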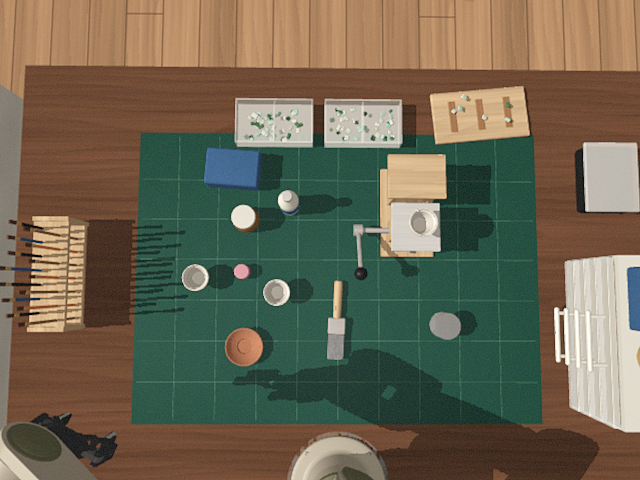

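View pics/scene0.png

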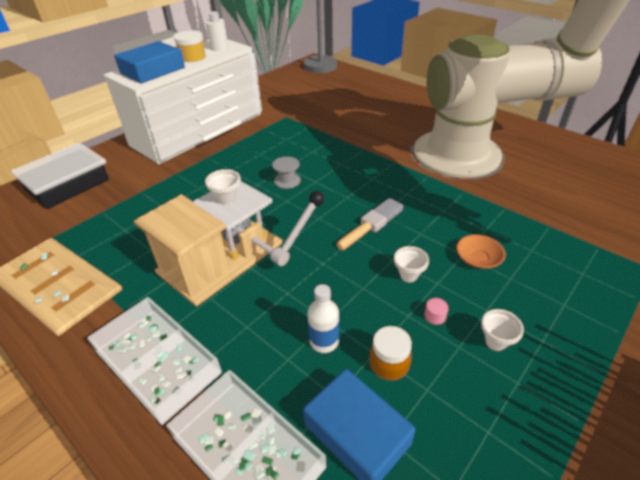

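The top view shows loose cups at (196,277) and (276,292), and the host cup at (424,222) on the platform. The knob is at (361,273), and the ledge is up-image (world +x). The scene view confirms this layout. Next I'll localise them.

```bash
cat > h.py <<'E'
import numpy as np, cv2
def ray(f,uv,z):
    K,V=f["mtx"],f["view"];R,t=V[:3,:3],V[:3,3]
    o=-R.T@t;d=R.T@np.linalg.solve(K,[uv[0],uv[1],1.]);return o+d*(z-o[2])/d[2]
def proj(f,p):
    c=f["view"][:3,:3]@p+f["view"][:3,3];q=f["mtx"]@c;return q[:2]/q[2]
def blobs(f,mask,lo=60,hi=4000):
    m=mask.astype(np.uint8)
    cs,_=cv2.findContours(m,cv2.RETR_EXTERNAL,cv2.CHAIN_APPROX_NONE)
    return [(c,cv2.contourArea(c)) for c in cs if lo<cv2.contourArea(c)<hi]
E
python3 - <<'E'
from h import *
for n in("top","scene"):
    f=dict(np.load(f"pics/{n}0.npz"));im=f["frame"];hsv=cv2.cvtColor(im,cv2.COLOR_RGB2HSV)
    wh=(hsv[...,1]<60)&(hsv[...,2]>110)
    print(n)
    for c,a in blobs(f,wh,150,6000):
        (u,v),r,_=cv2.fitEllipse(c)
        if (n=="top" and 150<u<480 and 180<v<340) or (n=="scene" and 180<u<560 and 140<v<380): print("white",a,(round(u),round(v)),np.round(r,1),cv2.boundingRect(c),ray(f,(u,v),.05).round(4))
    dk=im.max(2)<45
    for c,a in blobs(f,dk,40,600):
        (u,v),r=cv2.minEnclosingCircle(c)
        if 280<u<420 and 150<v<320: print("dark",a,u,v,r,ray(f,(u,v),.12).round(4))
    if n=="top":
        wd=cv2.inRange(hsv,(8,60,120),(22,200,255))>0
        for c,a in blobs(f,wd,1000,6000):
            print("wood",a,[(np.round(p),ray(f,p,.135)[:2].round(4)) for p in cv2.boxPoints(cv2.minAreaRect(c))])
t=cv2.imread("pics/top0.png")[140:290,330:470];s=cv2.imread("pics/scene0.png")[140:300,130:350]
cv2.imwrite("pics/c1.png",np.hstack([cv2.resize(t,(360,386)),cv2.resize(s,(440,386))]))
E
```

```text
top
white 639.5 (335, 338) [17.7 51.7] (327, 317, 18, 43) [0.3521 0.009  0.05  ]
white 650.5 (445, 325) [26.3 31.6] (429, 312, 32, 28) [ 0.3817 -0.25    0.05  ]
white 547.0 (276, 292) [26.2 26.6] (263, 279, 27, 27) [0.4583 0.1497 0.05  ]
white 546.0 (195, 277) [26.3 26.5] (181, 264, 28, 27) [0.4924 0.343  0.05  ]
white 304.0 (347, 218) [35.5 48. ] (353, 224, 37, 43) [ 0.6352 -0.0177  0.05  ]
white 444.5 (243, 216) [23.5 24.2] (231, 204, 25, 25) [0.6388 0.2316 0.05  ]
white 2305.5 (415, 227) [56.  57.6] (391, 202, 50, 50) [ 0.6164 -0.1823  0.05  ]
white 324.5 (288, 200) [19.8 21. ] (278, 190, 21, 22) [0.6782 0.1249 0.05  ]
dark 100.5 360.870361328125 273.3148193359375 6.107572555541992 [ 0.5015 -0.0449  0.12  ]
wood 1111.0 [(array([225., 328.], dtype=float32), array([0.3806, 0.2526])), (array([262., 328.], dtype=float32), array([0.3809, 0.1722])), (array([262., 365.], dtype=float32), array([0.3015, 0.1711])), (array([225., 365.], dtype=float32), array([0.3013, 0.251 ]))]
wood 5483.5 [(array([ 11., 331.], dtype=float32), array([0.3717, 0.7134])), (array([ 16., 213.], dtype=float32), ar
[... 787 characters left out ...]
28.0 (392, 344) [36.6 39.4] (373, 325, 39, 38) [0.6354 0.2279 0.05  ]
white 1321.0 (502, 328) [40.1 43. ] (481, 308, 44, 43) [0.5008 0.3439 0.05  ]
white 1051.0 (323, 310) [30.3 47.5] (307, 284, 33, 48) [0.6547 0.1038 0.05  ]
white 930.0 (411, 262) [34.2 36.2] (394, 246, 36, 37) [0.468  0.1543 0.05  ]
white 752.0 (273, 152) [ 85.4 202.7] (252, 203, 64, 64) [ 0.3625 -0.3196  0.05  ]
white 649.5 (382, 215) [21.4 43.5] (362, 199, 41, 33) [0.3897 0.0328 0.05  ]
white 2879.5 (232, 204) [63.9 71.9] (193, 169, 80, 82) [ 0.5646 -0.2347  0.05  ]
white 570.0 (287, 172) [26.  33.3] (273, 157, 28, 32) [ 0.402  -0.2304  0.05  ]
white 3639.0 (460, 149) [56.6 88.2] (414, 117, 90, 61) [0.0591 0.0322 0.05  ]
```

View pics/c1.png

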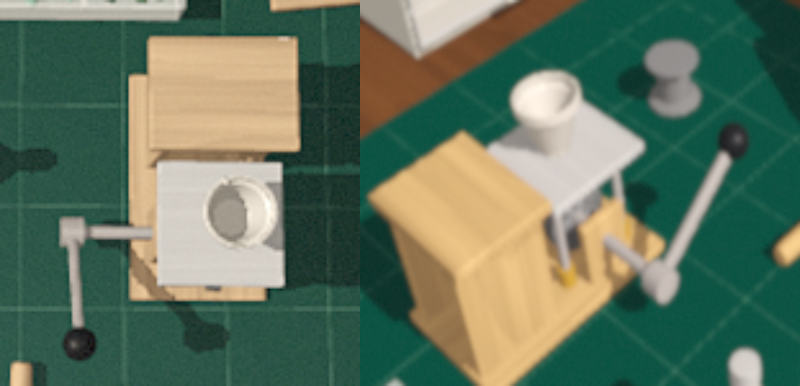

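The crop shows the host rim circle clearly at about (424,223) in the top image. The lift's yaw is about 0. I'll refine the host rim, platform and pivot from saved frames.

```bash
python3 - <<'E'
from h import *
f=dict(np.load("pics/top0.npz"));im=f["frame"].astype(int)
for p in [(400,240),(430,240),(435,223),(418,225),(424,209),(411,222)]: print(p,im[p[1],p[0]])
x0,y0=380,190
g=cv2.cvtColor(f["frame"][190:270,380:450],cv2.COLOR_RGB2GRAY)
G=cv2.resize(g,None,fx=6,fy=6,interpolation=cv2.INTER_CUBIC)
c=cv2.HoughCircles(G,cv2.HOUGH_GRADIENT,1,20,param1=80,param2=15,minRadius=72,maxRadius=102)
for u,v,r in c[0][:4]:
    uv=((u+.5)/6-.5+x0,(v+.5)/6-.5+y0);print(np.round(uv,2),r/6,ray(f,uv,.165).round(4))
print("expected r px",473.5*.031/(1.139+.075*.6-.165))
wb=(im[...,0]-im[...,2]);print("R-B row",wb[223,395:445].tolist())
# platform mask
hsv=cv2.cvtColor(f["frame"],cv2.COLOR_RGB2HSV);m=np.zeros(g.shape[:2]);m=((hsv[...,1]<60)&(hsv[...,2]>110)).astype(np.uint8)
m[:,:389]=0;m[:200]=0;m=cv2.morphologyEx(m,cv2.MORPH_OPEN,np.ones((5,5)))
for cc,a in blobs(f,m,1500,4000):
    b=cv2.boxPoints(cv2.minAreaRect(cc));print([ray(f,p,.115)[:2].round(4) for p in b],cv2.minAreaRect(cc),ray(f,b.mean(0),.115))
# wood ledge
for uv in [(387.5,154.7),(445.7,154.4),(446.2,198.5),(388,199)]: print("ledge",ray(f,uv,.135)[:2].round(4))
for uv in [(380,169),(380,257),(433,257)]: print("base",ray(f,uv,.01)[:2].round(4))
E
```

```text
(400, 240) [214 209 201]
(430, 240) [215 209 201]
(435, 223) [255 244 231]
(418, 225) [160 154 139]
(424, 209) [205 196 182]
(411, 222) [134 128 115]
[423.83 221.33] 13.349999 [ 0.6131 -0.1771  0.165 ]
expected r px 14.404808635917567
R-B row [13, 14, 14, 14, 13, 13, 12, 14, 14, 13, 15, 13, 13, 15, 23, 25, 20, 19, 19, 21, 20, 20, 21, 19, 21, 23, 21, 19, 20, 20, 21, 20, 22, 24, 23, 24, 23, 23, 24, 20, 24, 23, 22, 13, 7, -6, -13, -18, -19, -16]
[array([ 0.5523, -0.1135]), array([ 0.664 , -0.1142]), array([ 0.6648, -0.2259]), array([ 0.5529, -0.2244])] ((415.5, 226.5), (48.99999237060547, 48.99999237060547), 0.0) [ 0.60830115 -0.16944613  0.115     ]
ledge [ 0.7677 -0.1038]
ledge [ 0.7696 -0.235 ]
ledge [ 0.6691 -0.2347]
ledge [ 0.6671 -0.1043]
base [ 0.7669 -0.1036]
base [ 0.5455 -0.1027]
base [ 0.5462 -0.2342]
```

```bash
cat >> h.py <<'E'
def rim(f,box,z,lo=17):
    x0,y0,x1,y1=box;im=cv2.GaussianBlur(f["frame"],(3,3),0).astype(int)[y0:y1,x0:x1]
    m=((im[...,0]-im[...,2]>lo)&(im[...,0]>90)).astype(np.uint8);m=cv2.morphologyEx(m,cv2.MORPH_OPEN,np.ones((3,3)))
    cs,_=cv2.findContours(m,cv2.RETR_EXTERNAL,cv2.CHAIN_APPROX_NONE);c=cv2.convexHull(max(cs,key=cv2.contourArea))
    (u,v),r,_=cv2.fitEllipse(c);return (u+x0,v+y0),r,ray(f,(u+x0,v+y0),z)
E
python3 - <<'E'
from h import *
f=dict(np.load("pics/top0.npz"))
for lo in(16,18):print(rim(f,(398,203,444,246),.165,lo))
s=dict(np.load("pics/scene0.npz"))
hsv=cv2.cvtColor(s["frame"],cv2.COLOR_RGB2HSV)
# cross-check: project assumed rim centre points to scene and draw
S=s["frame"][:,:,::-1].copy()
for C in[(.4583,.1497,.05),(.4924,.343,.05),(*rim(f,(398,203,444,246),.165,17)[2][:2],.165)]:
    pts=[proj(s,np.array(C)+.031*np.array([np.cos(a),np.sin(a),0])) for a in np.linspace(0,6.28,60)]
    for p in pts: S[int(round(p[1])),int(round(p[0]))]=(0,0,255)
k=proj(s,np.array([.5015,-.0449,.12]));print(k)
cv2.circle(S,tuple(int(round(x)) for x in k),1,(0,0,255),-1)
cv2.imwrite("pics/c2.png",np.hstack([cv2.resize(S[160:220,190:330],None,fx=2.8,fy=5)[:300],cv2.resize(S[240:360,390:530],(400,300))]))
E
```

```text
((422.866641998291, 221.81541061401367), (28.88277816772461, 29.7387752532959), array([ 0.61203268, -0.1750022 ,  0.165     ]))
((422.82112312316895, 221.84431266784668), (28.349225997924805, 28.836376190185547), array([ 0.61196907, -0.17490283,  0.165     ]))
[316.55659751 198.18551476]
```

View pics/c2.png

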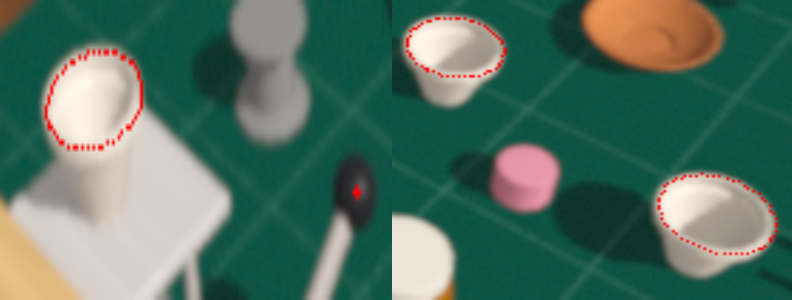

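The overlay matches the real rims in the scene view to within about 1 px, so the positions are good. Now I'll pick up the first cup and hold it over the host for a check.

```bash
cat >> h.py <<'E'
Q=[0,1,0,0]
A=np.array([.4924,.343]);B=np.array([.4583,.1497]);H=np.array([.612,-.175])
E
python3 - <<'E'
from h import *
from bench import env,kinematics,monitor,eyes
for q in([0,1,0,0],[1,0,0,0]):
    print(q,[None if (k:=kinematics.ik([*p,.25],q)) is None else np.round(k,2).tolist() for p in(A,B,H,(.5,-.045))])
q=Q
env.reach([*B,.12],q)
env.movel([*B,.036],.12)
env.close_gripper(30)
s=monitor.sense();print(s["clock"],s["position"],s["finger_gap"],s["gripper_force"])
env.movel([*B,.25],.2)
env.movel([*H,.25],.25)
s=monitor.sense();print(s["clock"],s["position"],s["finger_gap"],s["gripper_force"],s["contact_force"])
for n in("scene","top"):
    f=eyes.grab_frame(n); cv2.imwrite(f"pics/{n}1.png",f["frame"][:,:,::-1]); np.savez(f"pics/{n}1.npz",**f)
a=cv2.imread("pics/scene1.png")[80:230,150:350];b=cv2.imread("pics/top1.png")[150:300,340:490]
cv2.imwrite("pics/c3.png",np.hstack([cv2.resize(a,None,fx=2.8,fy=2.8),cv2.resize(b[:,:85],None,fx=2.8,fy=2.8)]))
E
```

```text
[0, 1, 0, 0] [[0.41, 0.47, 1.22, -0.0, 1.45, -1.16], [0.07, 0.2, 1.59, -0.0, 1.35, -1.5], [-0.46, 0.56, 1.09, -0.0, 1.5, -2.03], [-0.32, 0.25, 1.53, -0.0, 1.36, -1.89]]
[1, 0, 0, 0] [[0.41, 0.47, 1.22, -0.0, 1.45, 1.98], [0.07, 0.2, 1.59, -0.0, 1.35, 1.64], [-0.46, 0.56, 1.09, -0.0, 1.5, 1.11], [-0.32, 0.25, 1.53, -0.0, 1.36, 1.25]]
2.925 [0.45902265 0.14971536 0.03701803] 0.6990069755939742 31.230917275242973
5.725 [ 0.61183043 -0.17432059  0.25013809] 0.700466834746789 32.50320296996506 [-0.74562165 -0.18327338 -0.28020684]
```

View pics/c3.png

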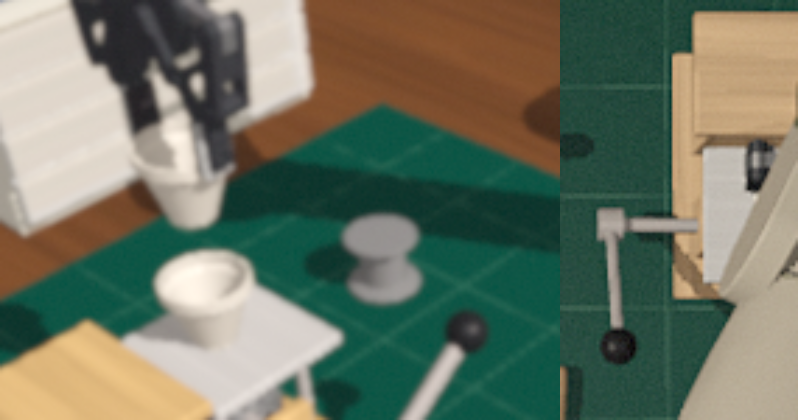

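The cup is held upright and sits over the host in the scene view. Lowering it with a force guard.

```bash
python3 - <<'E'
from h import *
from bench import env,monitor,eyes
def st(t):
    s=monitor.sense();print(t,s["clock"],s["position"].round(4) if hasattr(s["position"],"round") else s["position"],round(s["finger_gap"],3),np.round(s["contact_force"],1));return s
env.movel([*H,.19],.15)
print(env.movel([*H,.163],.03,guard=5));st("down")
for n in("scene",):
    f=eyes.grab_frame(n); np.savez("pics/scene2.npz",**f)
    a=f["frame"][120:230,150:300,::-1]
env.release();st("open")
env.movel([*H,.26],.2)
f=eyes.grab_frame("scene");np.savez("pics/scene3.npz",**f)
b=f["frame"][120:230,150:300,::-1]
cv2.imwrite("pics/c4.png",cv2.resize(np.hstack([a,b]),None,fx=2.6,fy=2.6,interpolation=cv2.INTER_CUBIC))
st("up")
E
```

```text
True
down 7.1917 [ 0.6121 -0.1751  0.1641] 0.702 [-0.9 -1.1  5.4]
open 7.625 [ 0.6115 -0.1748  0.163 ] 0.999 [0.1 0.2 0.1]
up 8.3083 [ 0.6115 -0.1748  0.2581] 1.002 [ 0.2  1.  -0.3]
```

View pics/c4.png

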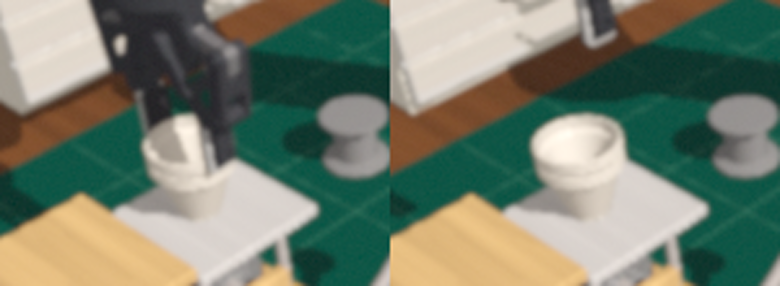

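Contact came at TCP z 0.164, which is the nested height, and the two rims sit stacked and level. Now the second cup.

```bash
python3 - <<'E'
from h import *
from bench import env,monitor,eyes
def st(t):
    s=monitor.sense();print(t,s["clock"],np.round(s["position"],4),round(s["finger_gap"],3),np.round(s["contact_force"],1))
env.reach([*A,.2],Q); 
env.movel([*A,.036],.15); env.close_gripper(30); st("grip")
env.movel([*A,.265],.2); env.movel([*H,.265],.3); 
env.hold(.2); env.movel([*H,.203],.12); st("above")
f=eyes.grab_frame("scene");a=f["frame"][100:230,150:300,::-1]
print(env.movel([*H,.175],.03,guard=5)); st("down")
env.release(); st("open"); env.movel([*H,.27],.2)
f=eyes.grab_frame("scene");np.savez("pics/scene5.npz",**f);b=f["frame"][100:230,150:300,::-1]
cv2.imwrite("pics/c5.png",cv2.resize(np.hstack([a,b]),None,fx=2.6,fy=2.6,interpolation=cv2.INTER_CUBIC))
st("up")
E
```

```text
grip 11.8417 [0.4928 0.3432 0.0368] 0.693 [-1.2  0.1  5.7]
above 15.925 [ 0.6123 -0.1751  0.2039] 0.699 [-0.2 -1.1 -1.4]
True
down 16.8417 [ 0.6119 -0.175   0.1757] 0.7 [-1.3  0.1  4.1]
open 17.225 [ 0.6115 -0.1748  0.1745] 0.996 [ 0.1  0.  -0.3]
up 17.9 [ 0.6116 -0.1748  0.2681] 0.995 [ 1.1 -0.1 -1.1]
```

View pics/c5.png

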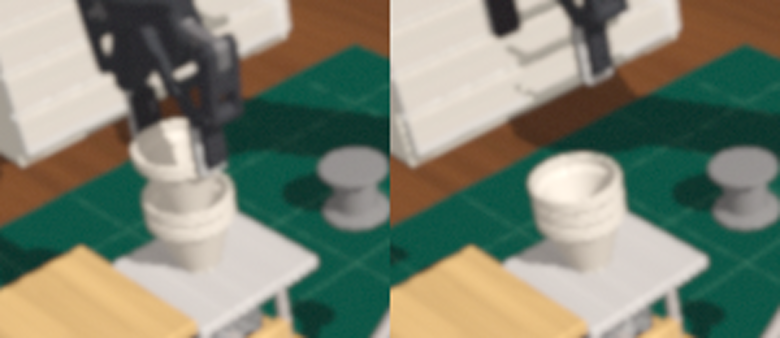

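All three cups are nested and upright, with evenly stacked rims. Now I'll pinch the knob from above, with the fingers on its ±y sides, and follow the arc.

```bash
python3 - <<'E'
from h import *
from bench import env,monitor,eyes
def st(t):
    s=monitor.sense();print(t,round(s["clock"],2),np.round(s["position"],4),round(s["finger_gap"],3),round(s["gripper_force"]),np.round(s["contact_force"],1))
P=np.array([.607,-.0445,.045-.0187])
k=lambda a:P+.13*np.array([-np.cos(a),0,np.sin(a)])
K=k(.61)
env.movel([K[0],K[1],.27],.25); env.movel(K,.12,guard=8); st("at"); env.close_gripper(60); st("grip")
for a in np.linspace(.61,np.pi/2,11)[1:]:
    env.movel(k(a),.06,guard=25); st(f"{a:.2f}")
print(env.movel(k(np.pi/2)+[.003,0,0],.02,guard=8)); env.hold(.3); st("push")
o=[]
for n in("scene","top"):
    f=eyes.grab_frame(n);np.savez(f"pics/{n}6.npz",**f);o.append(f["frame"][...,::-1])
cv2.imwrite("pics/c6.png",np.hstack([cv2.resize(o[0][60:310,130:350],(440,500)),cv2.resize(o[1][130:330,330:474],(360,500))]))
E
```

```text
at 20.29 [ 0.5008 -0.0446  0.1013] 1.0 0 [0.4 0.6 0.1]
grip 20.88 [ 0.5005 -0.0456  0.1013] 0.32 59 [-3.2 -6.6  4.6]
0.71 21.23 [ 0.5071 -0.0456  0.1101] 0.319 59 [-5.1 -7.9 -4.1]
0.80 21.59 [ 0.5163 -0.0456  0.119 ] 0.316 60 [ 1.  -8.3 -8. ]
0.90 21.95 [ 0.5262 -0.0456  0.1266] 0.316 60 [  5.2  -8.9 -15.6]
0.99 22.31 [ 0.5356 -0.0456  0.1335] 0.316 60 [  2.6  -8.5 -13.9]
1.09 22.67 [ 0.546  -0.0457  0.1399] 0.319 60 [-0.5 -9.  -9.5]
1.19 23.02 [ 0.5575 -0.0457  0.1444] 0.31 62 [  2.7  -8.6 -16.3]
1.28 23.38 [ 0.5692 -0.0457  0.1477] 0.258 55 [  5.7  -9.2 -21.5]
1.38 23.74 [ 0.5822 -0.0444  0.154 ] -0.001 0 [-0.2 -0.2  0.3]
1.47 24.1 [ 0.5944 -0.0444  0.1557] 0.005 0 [-0.3 -0.2 -0.4]
1.57 24.46 [ 0.6068 -0.0445  0.1561] 0.004 0 [ 0.1 -1.  -0.6]
False
push 25.06 [ 0.6099 -0.0445  0.1563] -0.001 0 [-0.  -0.3  0.4]
```

View pics/c6.png

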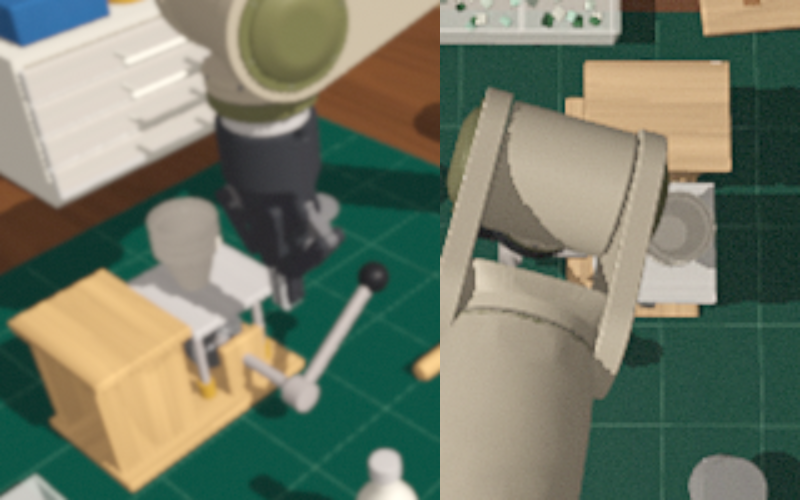

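The knob slipped out below the pads partway up, because the pull was radial (downward). The lever sprang back, and the stack still stands at crop (185,235). I'll triangulate the knob and hub from both cameras to correct the arc.

```bash
python3 - <<'E'
from h import *
from bench import env,monitor
def knob(f,box):
    x0,y0,x1,y1=box;m=(f["frame"][y0:y1,x0:x1].max(2)<60).astype(np.uint8)
    cs,_=cv2.findContours(m,cv2.RETR_EXTERNAL,cv2.CHAIN_APPROX_NONE);c=max(cs,key=cv2.contourArea)
    (u,v),r,_=cv2.fitEllipse(c);return np.array([u+x0,v+y0]),r
def tri(f,a,g,b):
    X=cv2.triangulatePoints(f["mtx"]@f["view"][:3],g["mtx"]@g["view"][:3],a.reshape(2,1),b.reshape(2,1)).ravel();return X[:3]/X[3]
t=dict(np.load("pics/top0.npz"));L=lambda n:dict(np.load(f"pics/{n}.npz"))
kt=knob(t,(345,262,375,285));print(kt)
for n in("scene0","scene3","scene6"):
    s=L(n);k=knob(s,(302,184,332,212));print(n,k,tri(t,kt[0],s,k[0]).round(4))
print("hub top-view ray z=.045,.055",ray(t,(358,229.8),.045).round(4),ray(t,(358,229.8),.055).round(4))
s0=L("scene0");print("pivot model in scene",proj(s0,np.array([.607,-.0445,.045])),"knob", proj(s0,np.array([.5005,-.0445,.12])))
s=monitor.sense();print(s["ee_rot"],s["clock"])
E
```

```text
(array([360.42730713, 273.27215481]), (11.849315643310547, 12.0925874710083))
scene0 (array([316.25535297, 197.7427187 ]), (12.664329528808594, 14.712769508361816)) [ 0.5019 -0.0443  0.1215]
scene3 (array([316.27686691, 197.71124935]), (12.801379203796387, 14.6515531539917)) [ 0.5019 -0.0443  0.1216]
scene6 (array([316.17320251, 197.69001865]), (12.65953540802002, 14.735479354858398)) [ 0.502  -0.0443  0.1217]
hub top-view ray z=.045,.055 [ 0.6086 -0.0451  0.045 ] [ 0.6073 -0.0443  0.055 ]
pivot model in scene [280.68765336 256.21353542] knob [317.06286949 198.02151705]
[ 3.13903749e-05  9.99999342e-01  4.72894191e-04 -1.04485950e-03] 25.1583
```

Knob and pivot match the model, so the pinch simply slid on the ball. I'll push instead: shut fingers on the knob's −x side, following the same arc so there is no sliding.

```bash
python3 - <<'E'
from h import *
from bench import env,monitor,eyes
def st(t):
    s=monitor.sense();print(t,round(s["clock"],2),np.round(s["position"],4),np.round(s["contact_force"],1));return s
Y=-.0443
env.movel([.6,Y,.26],.2); env.movel([.45,Y,.26],.25); env.close_gripper(40); env.movel([.45,Y,.10],.2)
st("low"); print(env.movel([.50,Y,.10],.03,guard=3)); s=st("touch")
x0=s["position"][0]; off=np.array([x0,Y,.10])-.13*np.array([-np.cos(.61),0,np.sin(.61)])
k=lambda a:off+.13*np.array([-np.cos(a),0,np.sin(a)])
for a in np.linspace(.61,np.pi/2,9)[1:]:
    g=env.movel(k(a),.06,guard=20); st(f"{a:.2f} {g}")
o=[]
for n in("scene","top"):
    f=eyes.grab_frame(n);np.savez(f"pics/{n}7.npz",**f);o.append(f["frame"][...,::-1])
cv2.imwrite("pics/c7.png",np.hstack([cv2.resize(o[0][60:310,130:350],(440,500)),cv2.resize(o[1][130:330,330:474],(360,500))]))
E
```

```text
low 27.75 [ 0.4506 -0.0445  0.1008] [-0.1  0.3  0.1]
True
touch 28.71 [ 0.4761 -0.0442  0.0995] [-1.6 -0.1  1. ]
0.73 False 29.12 [ 0.4848 -0.0441  0.1121] [-8.5 -1.2  0.8]
0.85 False 29.53 [ 0.4949 -0.0441  0.1236] [-18.3   0.4  10.6]
0.97 False 29.94 [ 0.5081 -0.0444  0.1335] [-13.9  -2.2  10.5]
1.09 False 30.35 [ 0.5221 -0.0444  0.1415] [-8.7 -1.6  5.8]
1.21 False 30.76 [ 0.5366 -0.0444  0.1477] [-7.  -0.1  4.6]
1.33 False 31.17 [ 0.5516 -0.0444  0.1523] [-5.4 -1.8  4.6]
1.45 False 31.57 [ 0.5668 -0.0443  0.1547] [-5.4 -0.8  4.3]
1.57 False 31.98 [ 0.5823 -0.0444  0.1555] [-5.2 -0.9  2.4]
```

View pics/c7.png

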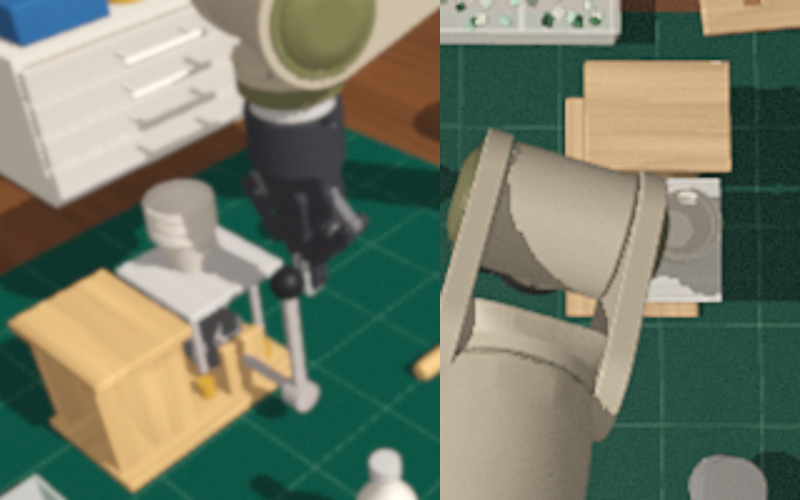

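The lever is now near upright at crop (290,340), and the stack stands on the raised platform. I'll push on against the stop until the force rises, then check that it stays there.

```bash
python3 - <<'E'
from h import *
from bench import env,monitor,eyes
def st(t):
    s=monitor.sense();print(t,round(s["clock"],2),np.round(s["position"],4),np.round(s["contact_force"],1));return s
p=np.array(st("0")["position"])
for i in range(8):
    p[0]+=.002; env.movel(p,.02); s=st(i)
    if s["contact_force"][0]<-14: break
env.hold(1.); st("held")
f=eyes.grab_frame("scene");np.savez("pics/scene8.npz",**f)
k=f["frame"]
for z,n in((.135,"flush"),(.115,"rest")):
    print(n,[proj(f,np.array([.607+x,-.169+y,z])).round(1).tolist() for x,y in((.055,.055),(-.055,.055),(.062,.065))])
print("knob upright",proj(f,np.array([.608,-.0443,.175])).round(1))
cv2.imwrite("pics/c8.png",cv2.resize(k[120:290,170:320,::-1],None,fx=3.5,fy=3.5,interpolation=cv2.INTER_CUBIC))
E
```

```text
0 32.08 [ 0.5822 -0.0443  0.1555] [-5.9 -0.4  3.6]
0 32.33 [ 0.5833 -0.0443  0.1556] [-9.1 -1.5  4.2]
1 32.58 [ 0.5839 -0.0443  0.1555] [-16.2  -1.1   9.8]
held 33.58 [ 0.5839 -0.0443  0.1555] [-16.7  -1.6   9.2]
flush [[226.1, 218.8], [271.4, 190.2], [226.7, 223.2]]
rest [[228.0, 227.4], [272.4, 198.6], [228.6, 231.8]]
knob upright [273.7 201.7]
```

View pics/c8.png

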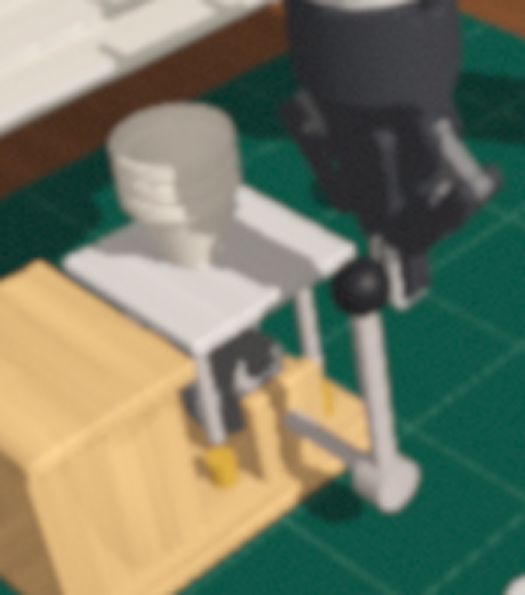

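The knob is at pixel (273,202), matching the predicted upright position (273.7,201.7). The platform corner at about (227,220) matches flush, the force stiffened as expected at the stop, and the three rims are evenly nested and upright.

```bash
python3 -c "
from bench import job
print(job.hand_in())"
```

```text
the job is handed in; nothing more can be done
None
```

I nested both loose cups into the host cup and released them. The arm is holding the lever against its stop, with the platform flush with the ledge and the stack upright on it; my first try at the lever, pinching the knob, slipped and let it spring back. The job is handed in, but no verdict came back.

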